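# Put the bead tumbler in second gear and start it

### The arm

A 6-joint arm with a two-finger parallel gripper is mounted at the origin on the work surface. World frame = base frame: x ahead of the robot, y to its left, z up, the work surface at z = 0. Lengths are in mm, angles in rad, forces in N, time in s.
With the tool pointing down it reaches from about 325 to 775 mm from the base axis. Payload 5.5 kg.
Tool frame: the origin (TCP) lies where the fingers leave the gripper's body, on its centre line; the fingertips stand 80 mm ahead of it and the grasp point (between the pads) lies 61 mm ahead of it; z points along the fingers, y is the line along which they close (so a half turn about z gives the same grasp; the last joint's range is limited). The gripper opens to 88 mm and grips with 3 to 60 N. Pads are 20 mm wide; open, the fingers measure 115 mm over their backs; the gripper's body (75 mm by 178 mm) begins 61 mm behind the grasp point.
Start: joints at [1.289, 0.091, 1.231, -0, 1.82, -0.057], TCP at [133.75, 584.917, 302.631] pointing down, gripper open.
Joint ranges: [-2.87, 2.87], [-0.86, 2.18], [0.17, 2.46], [-1.51, 4.65], [0.06, 2.69], [-2.65, 2.65]. Speed limits (rad/s): [2.57, 2.57, 3.01, 3.14, 3.14, 3.14].

### API

Orientations are given as a rotation vector (axis times angle).
In Python, from bench import env, cams, ticket gives the robot as it stands.
- The arm moves only by the shell command python3 -m handwheel 'ROWS'. ROWS is JSON, a list of rows, each an object of numbers: "dx", "dy", "dz": the shift along the tool's x, y, z in mm; "wx", "wy", "wz": the turn, a rotation vector about the tool's x, y, z in rad; "gripper": the finger opening in mm, from 0 to 87.8. A call has 1 to 5 rows; each row is the pose to reach, as a shift and turn from the pose commanded when the call began, along the tool's axes at that moment; what a row does not reach only later rows make up. A row lasts 1/8 s, in which the tool goes at most 62.5 mm and 10.7 degrees, less where a joint would pass 70% of its speed; a pose out of reach is approached as far as the arm can. A call with a gripper value outside its range is refused whole. The fingers move at their own pace and stop on an object; the grip force is fixed at half the most. Time passes only in rows, so rows that repeat a pose let the fingers close. It gives the time, the measured TCP pose, the force, the opening and the grip force at its end, in the units of the state.
- env.observe(): the state, without advancing time (a new reading comes with each control period).
- cams.snapshot(name): name is "side" or "top"; returns the picture (420x560x3 uint8, red, green, blue); there is no depth.
- cams.camera_model(name): a dict with "mtx" (3x3 intrinsics, pixels), "world_to_cam" (4x4, takes a point from world to camera coordinates). Camera axes: x right, y down, z forward; pixel columns grow to the right and rows downward; lengths in mm; the calibration is good to about 2 mm. A picture is of the moment at which its call begins. camera_model takes no time and is no camera call.
- ticket.job_done(): hands the job in; it is judged then, once.
The state is a dict: "clock": time; "joint_pos": joint angles; "qd": joint speeds; "tau": joint torques, N m; "tcp_pos": TCP position; "eef_rot": TCP orientation; "ft_force": force on the tool from outside, world axes, zero at the start; "ft_torque": the same for the moment, N m; "gripper_width": finger opening in mm; "gripper_force": force on a finger pad.
Only numpy, scipy, OpenCV 4.12 (cv2) and the standard library are available. Lean on these libraries where they do the work, as an engineer would, in place of code of your own. Each camera call takes 0.05 s, during which the arm holds its last target. There are 200 camera calls.

### The job

The bead tumbler is loaded and standing in neutral. With closed fingers push its gear lever away from the two buttons, on past the first-gear detent until it sits home in second gear at its far stop, then press the green start button all the way in and let it spring back. Only push: do not take the lever knob between the fingers, do not force anything, keep off the red stop button, and leave everything else on the table as it stands.

Things in the scene. Friction and masses are not known exactly. Their poses are not given: they have to be found in the camera images.
- tumbler: bead tumbler, bolted down: green base plate 240 x 410 mm carrying a gear case, a motor and a barrel. Origin: on the table under the centre of the gear case. x axis: from the buttons towards the lever's far stop (the way to push); y axis: from the gear case along the barrel; z up. Gear case: x -115 to 115 mm, y -60 to 60 mm, top 120 mm up. Motor: y -60 to -150 mm, top 123 mm up
- barrel_mid (a point): middle of the black rubber barrel that lies on the rollers along the tumbler's y axis: 120 mm across, 190 mm long, its top 183 mm above the table
- gear_lever (a joint): lever angle, rad: 0 neutral (leans 0.45 towards the buttons), 0.45 first gear (upright), 0.90 second gear (leans 0.45 away from them, hard stop). A sprung detent holds it in each place and snaps it into the nearest when let go. At the knob it takes about 5 to 9 N to leave either neutral or first; past the hump it runs ahead of the finger by itself
- gear_knob (a point): centre of the lever's black ball knob, 32 mm across, on a steel rod 10 mm thick, 100 mm from the pivot. It moves in an arc about the pivot: 205 mm above the table in neutral and second gear, 215 mm in first
- gear_pivot (a point): the lever's pivot, 115 mm above the table, inside a round aluminium quadrant (37 mm radius, top 152 mm above the table). The pivot's axis is the tumbler's y axis
- start_button (a joint): travel of the green start button in m: 0 out, 0.006 fully in; sprung, about 2 N to begin moving, 5 N fully in; comes back out when let go
- start_button_top (a point): centre of the top face of the green start button, 28 mm across, pressed straight down; it stands about 144 mm above the table, 80 mm back from the gear case's centre (-x) and 29 mm towards the barrel (+y)
- stop_button (a joint): travel of the red stop button in m: 0 out, 0.006 fully in
- stop_button_top (a point): centre of the top face of the red stop button, 32 mm across, 58 mm beside the green one (towards the motor), same height
- grit_jar: small amber glass jar with a steel lid, 42 mm across, 62 mm tall, standing on the green base plate in front of the barrel (plate top 30 mm above the table). Origin: centre of its underside
- polish_tin: blue round tin, 60 mm across, 75 mm tall, on the table in front of the gear case. Origin: centre of its underside
- spare_barrel: spare black rubber barrel standing upright, 120 mm across, 172 mm tall. Origin: centre of its underside
- bead_tray: dark wooden tray of pale beads, 220 x 300 mm, 34 mm tall. Origin: centre of its underside
- mug: blue ceramic mug, 80 mm across, 95 mm tall. Origin: centre of its underside
- scoop: bead spoon lying flat, 190 mm long. Origin: middle of its underside
There are look-alikes about, which are no part of the job. What is meant by the mug is not pink, and is the smaller of those in its own colour.

How it is judged:
By the outcome, as a careful person would: the job done as asked, in the order asked, and still so for the second after the job is handed in, with the robot touching nothing.
It also fails if it takes over 42 s, if anything falls off the work surface, if the arm or the gripper's body presses on something with over 40 N, if the wrist force passes 120 N, or if a joint passes its speed limit or range.

## Working session

There is one attempt and no reset: what is moved stays moved. The work goes in short steps, Python scripts to look and compute and a shell command to move; the robot and the scene stay as the last step left them, time stands still between calls to the robot, and variables do not carry over. Pictures are saved under pics/ and viewed, at most 10 in all, crops included, and the job is handed in when it is done.

```bash
mkdir -p pics; python3 - <<'E'
from bench import env,cams
import cv2,numpy as np
np.set_printoptions(suppress=True,precision=3)
for n in("side","top"):
    im=cams.snapshot(n);cv2.imwrite(f"pics/{n}0.png",im[:,:,::-1]);m=cams.camera_model(n);print(n,m["mtx"],m["world_to_cam"])
s=env.observe();print(s["clock"],s["tcp_pos"],s["eef_rot"],s["gripper_width"])
E
```

```text
side [[525.695   0.    278.059]
 [  0.    525.695 210.725]
 [  0.      0.      1.   ]] [[  -0.947   -0.319   -0.014  435.743]
 [  -0.209    0.653   -0.728  227.277]
 [   0.242   -0.687   -0.685 1613.977]
 [   0.       0.       0.       1.   ]]
top [[545.829   0.    295.571]
 [  0.    545.829 205.193]
 [  0.      0.      1.   ]] [[  -0.015   -1.      -0.005  -20.879]
 [  -0.994    0.015   -0.107  485.599]
 [   0.107    0.004   -0.994 1877.1  ]
 [   0.       0.       0.       1.   ]]
0.1 [133.727 584.774 301.636] [-0.352 -3.121  0.003] 87.6042398275726
```

View pics/side0.png

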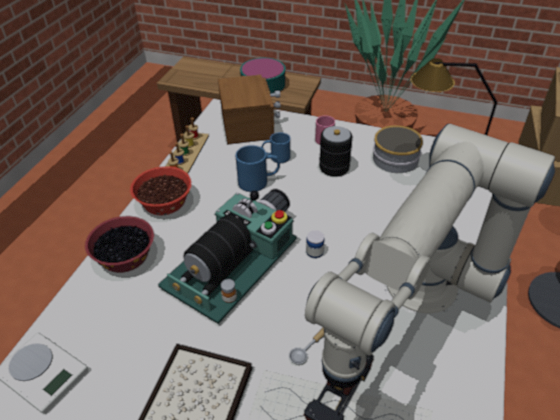

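View pics/top0.png

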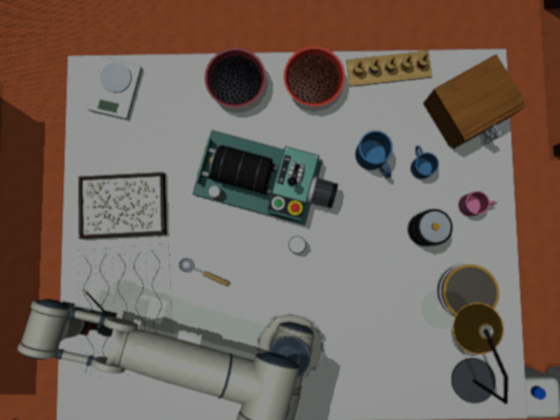

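The lever (top image, about (296,178); side image, about (254,200)), the green button (top (279,203), side (268,227)) and the red button (top (295,208), side (279,216)) are all on the green tumbler. Next I'll view enlarged crops.

```bash
python3 - <<'E'
import cv2,numpy as np
a=cv2.imread("pics/side0.png")[170:270,200:310];b=cv2.imread("pics/top0.png")[130:230,240:350]
a,b=[cv2.resize(i,None,fx=3.6,fy=5.0*.72,interpolation=cv2.INTER_CUBIC) for i in(a,b)]
cv2.imwrite("pics/crop0.png",np.hstack([a,b]))
for n in("side","top"):
    im=cv2.imread(f"pics/{n}0.png");h=cv2.cvtColor(im,cv2.COLOR_BGR2HSV)
    for nm,lo,hi in(("red",(0,170,120),(8,255,255)),("yel",(22,150,120),(35,255,255)),("grn",(45,120,60),(85,255,255)),("plate",(70,60,30),(92,255,255))):
        m=cv2.inRange(h,lo,hi);k,_,st,c=cv2.connectedComponentsWithStats(m)
        for i in range(1,k):
            if st[i,4]>12 and 170<c[i][0]<340 and 120<c[i][1]<310: print(n,nm,st[i],c[i].round(1))
E
```

```text
side red [153 166  37  39 270] [174.2 176.7]
side red [275 210   8   8  43] [278.9 213.5]
side yel [272 213  15   9  64] [279.  218.3]
side grn [265 221   7   8  44] [267.9 224.5]
side plate [ 159  194  137  129 4195] [233.9 264.4]
top red [291 204   8   7  47] [294.6 207.2]
top yel [288 201  14  14  67] [294.4 207.4]
top grn [275 200   7   6  33] [277.6 202.5]
top plate [ 194  131  128   93 4013] [262.1 176.8]
top plate [204 161   5  10  30] [206.5 166.9]
top plate [276 200   5   6  19] [277.6 202.5]
```

View pics/crop0.png

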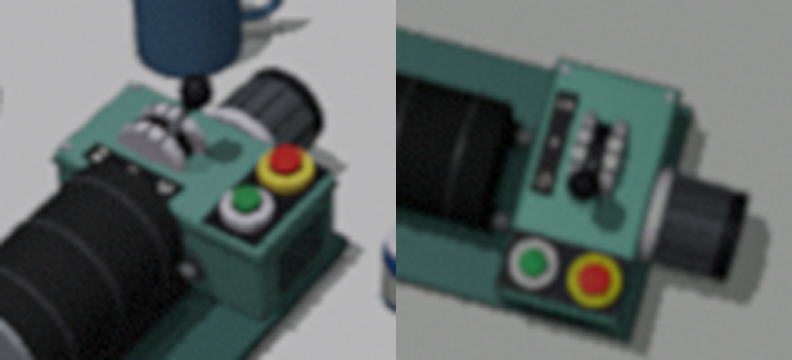

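The crop shows the black knob at side (254.2,195.6) and top (291.9,181.4). The green cap is in the white ring, and the red one is in yellow beside it. Candidates that could be confused are the rod heads, the quadrant and the motor, and none of them is a ball. Next I'll triangulate.

```bash
cat > h.py <<'E'
import cv2,numpy as np
from bench import env,cams
from scipy.spatial.transform import Rotation as R
np.set_printoptions(suppress=True,precision=2)
M={n:(cams.camera_model(n)["mtx"],np.array(cams.camera_model(n)["world_to_cam"])) for n in("side","top")}
def tri(s,t):
    P=[M[n][0]@M[n][1][:3] for n in("side","top")]
    X=cv2.triangulatePoints(P[0],P[1],np.array(s,float),np.array(t,float))[:,0];X=X[:3]/X[3]
    e=[np.linalg.norm((p@np.r_[X,1])[:2]/(p@np.r_[X,1])[2]-q) for p,q in zip(P,(s,t))]
    return X,np.array(e)
def plane(n,px,z):
    K,T=M[n];o=-T[:3,:3].T@T[:3,3];d=T[:3,:3].T@np.linalg.inv(K)@[*px,1];return o+d*(z-o[2])/d[2]
E
python3 - <<'E'
from h import *
k=tri((254.2,195.6),(291.9,181.4));g=tri((267.9,224.5),(277.6,202.5));r=tri((278.9,213.5),(294.6,207.2))
print(k,g,r)
for n,a,b,c in(("side",(254.2,195.6),(267.9,224.5),(278.9,213.5)),("top",(291.9,181.4),(277.6,202.5),(294.6,207.2))):print(n,plane(n,a,205),plane(n,b,144),plane(n,c,144))
G=(plane("side",(267.9,224.5),144)+plane("top",(277.6,202.5),144))/2;Rr=(plane("side",(278.9,213.5),144)+plane("top",(294.6,207.2),144))/2
# yaw also from the plate's contour
for n in("top",):
    h=cv2.cvtColor(cv2.imread(f"pics/{n}0.png"),cv2.COLOR_BGR2HSV);m=cv2.inRange(h,(70,60,30),(92,255,255));c=max(cv2.findContours(m,0,1)[0],key=cv2.contourArea);print(cv2.minAreaRect(c))
y=(G-Rr);print("sep",np.linalg.norm(y));y/=np.linalg.norm(y);x=np.array([y[1],-y[0],0]);O=(G+Rr)/2*[1,1,0]+80*x
K=(plane("side",(254.2,195.6),205)+plane("top",(291.9,181.4),205))/2
print("yaw",np.arctan2(x[1],x[0]),"O",O,"knob in tumbler",(K-O)@x,(K-O)@y)
E
```

```text
(array([541.34, -18.35, 204.38]), array([0.28, 0.25])) (array([481.5 ,  30.  , 142.98]), array([0.32, 0.27])) (array([464.82, -25.48, 144.17]), array([0.4 , 0.35]))
side [540.2  -17.79 205.  ] [480.15  30.83 144.  ] [463.62 -25.81 144.  ]
top [542.01 -18.15 205.  ] [482.26  30.19 144.  ] [465.97 -25.2  144.  ]
((257.4230651855469, 175.11537170410156), (115.77163696289062, 70.34004974365234), 15.255120277404785)
sep 58.37251727407793
yaw -0.28495263905467033 O [549.77 -19.99   0.  ] knob in tumbler -8.885051764343501 -0.49890907872709034
```

Measurements agree: z comes out at 204, 143 and 144 mm, and the buttons are 58 mm apart. The tumbler's yaw is about -0.28, with the knob at (541,-18). Next I'll close the fingers and travel to behind the knob.

```bash
python3 -m handwheel '[{"dx":-40,"dy":-40,"gripper":0},{"dx":-80,"dy":-80,"gripper":0},{"dx":-120,"dy":-120,"gripper":0},{"dx":-160,"dy":-160,"gripper":0},{"dx":-200,"dy":-200,"gripper":0}]'
python3 -m handwheel '[{"dx":-40,"dy":-40,"gripper":0},{"dx":-80,"dy":-80,"gripper":0},{"dx":-120,"dy":-120,"gripper":0},{"dx":-160,"dy":-160,"gripper":0},{"dx":-200,"dy":-200,"gripper":0}]'
python3 -m handwheel '[{"dx":-35,"dy":-35,"gripper":0},{"dx":-70,"dy":-70,"gripper":0},{"dx":-94,"dy":-95,"wz":0.055,"gripper":0},{"dx":-94,"dy":-95,"wz":0.055,"gripper":0},{"dx":-94,"dy":-95,"wz":0.055,"gripper":0}]'
python3 - <<'E'
from h import *
s=env.observe();r=R.from_rotvec(s["eef_rot"]).as_matrix();print(s["tcp_pos"],r,s["ft_force"],s["gripper_width"])
o=[]
for n,(x,y) in(("side",(200,170)),("top",(240,130))):
    im=cams.snapshot(n)[:,:,::-1];cv2.imwrite(f"pics/{n}1.png",im);o.append(cv2.resize(im[y-20:y+90,x:x+110],None,fx=3.6,fy=3.6,interpolation=cv2.INTER_CUBIC))
cv2.imwrite("pics/crop1.png",np.hstack(o))
E
```

```text
[133.73 584.77 301.64] [[-0.97  0.22 -0.  ]
 [ 0.22  0.97 -0.  ]
 [ 0.   -0.   -1.  ]] [ 0.25  0.25 -0.13] 87.6042398275726invalid input
invalid input
invalid input
```

View pics/crop1.png

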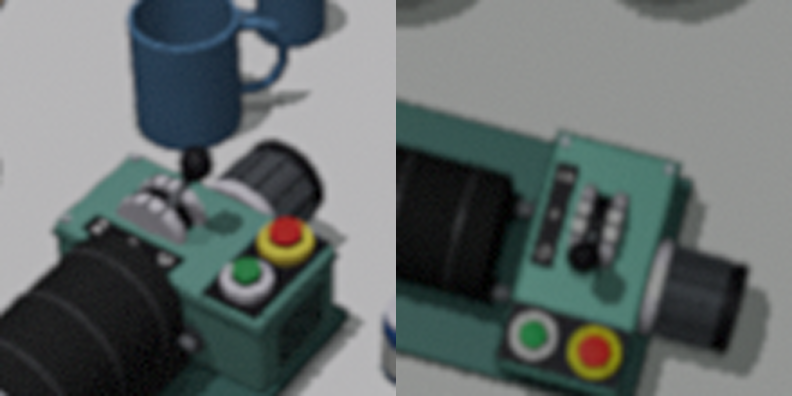

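The calls were refused and nothing moved; the scene is unchanged, with the knob still in neutral. Perhaps every key is required in each row, so I'll try one full row.

```bash
python3 -m handwheel '[{"dx":-40,"dy":-40,"dz":0,"wx":0,"wy":0,"wz":0,"gripper":0},{"dx":-80,"dy":-80,"dz":0,"wx":0,"wy":0,"wz":0,"gripper":0}]'
```

```text
clock: 0.45
tcp_pos: [194.2, 488.1, 301.8]
eef_rot: [-0.35, -3.122, 0.002]
ft_force: [1.1, 0.1, 0.8]
gripper_width: 71.3
gripper_force: 0.0
```

```bash
python3 -m handwheel '[{"dx":-40,"dy":-40,"dz":0,"wx":0,"wy":0,"wz":0,"gripper":0},{"dx":-80,"dy":-80,"dz":0,"wx":0,"wy":0,"wz":0,"gripper":0},{"dx":-120,"dy":-120,"dz":0,"wx":0,"wy":0,"wz":0,"gripper":0},{"dx":-160,"dy":-160,"dz":0,"wx":0,"wy":0,"wz":0,"gripper":0},{"dx":-200,"dy":-200,"dz":0,"wx":0,"wy":0,"wz":0,"gripper":0}]'
python3 -m handwheel '[{"dx":-40,"dy":-40,"dz":0,"wx":0,"wy":0,"wz":0,"gripper":0},{"dx":-80,"dy":-80,"dz":0,"wx":0,"wy":0,"wz":0,"gripper":0},{"dx":-120,"dy":-120,"dz":0,"wx":0,"wy":0,"wz":0,"gripper":0},{"dx":-160,"dy":-160,"dz":0,"wx":0,"wy":0,"wz":0,"gripper":0},{"dx":-190,"dy":-190,"dz":0,"wx":0,"wy":0,"wz":0.03,"gripper":0}]'
python3 -m handwheel '[{"dx":-24,"dy":-25,"dz":0,"wx":0,"wy":0,"wz":0.025,"gripper":0},{"dx":-24,"dy":-25,"dz":0,"wx":0,"wy":0,"wz":0.025,"gripper":0},{"dx":-24,"dy":-25,"dz":0,"wx":0,"wy":0,"wz":0.025,"gripper":0}]'
python3 - <<'E'
from h import *
s=env.observe();r=R.from_rotvec(s["eef_rot"]).as_matrix();print(s["tcp_pos"],r,s["ft_force"],s["gripper_width"])
o=[]
for n,(x,y) in(("side",(200,170)),("top",(240,130))):
    im=cams.snapshot(n)[:,:,::-1];cv2.imwrite(f"pics/{n}2.png",im);o.append(cv2.resize(im[y-20:y+90,x:x+110],None,fx=3.6,fy=3.6,interpolation=cv2.INTER_CUBIC))
cv2.imwrite("pics/crop2.png",np.hstack(o))
E
```

```text
clock: 1.08
tcp_pos: [344.8, 247.9, 302.6]
eef_rot: [0.352, 3.121, 0.0]
ft_force: [0.0, 0.5, -0.5]
gripper_width: 20.9
gripper_force: 0.0
clock: 1.7
tcp_pos: [487.9, 19.8, 302.4]
eef_rot: [-0.402, -3.116, 0.0]
ft_force: [-0.1, 0.8, 0.4]
gripper_width: 0.1
gripper_force: 0.0
clock: 2.08
tcp_pos: [503.8, -7.9, 302.5]
eef_rot: [-0.438, -3.11, -0.001]
ft_force: [0.9, 0.6, -0.5]
gripper_width: 0.5
gripper_force: 0.0
[503.84  -7.85 302.5 ] [[-0.96  0.28 -0.  ]
 [ 0.28  0.96  0.  ]
 [ 0.    0.   -1.  ]] [ 0.94  0.64 -0.53] 0.4942874224384688
```

View pics/crop2.png

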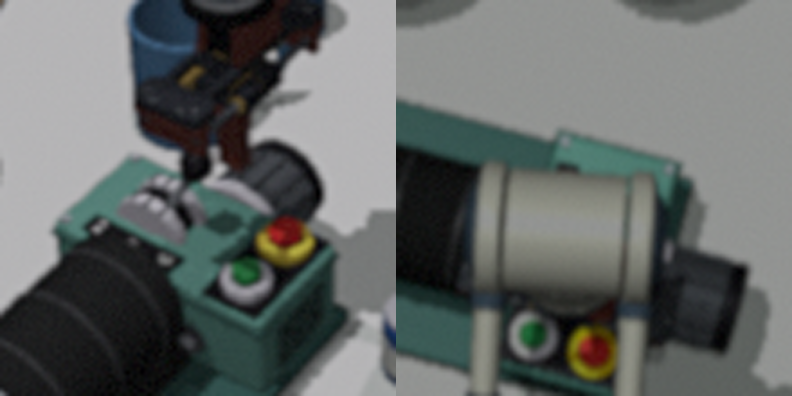

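The closed tips, at crop (233,165), are just on the button side of the knob at crop (195,162), with a small gap. Next I'll lower 27 mm and push gently.

```bash
python3 -m handwheel '[{"dx":0,"dy":0,"dz":15,"wx":0,"wy":0,"wz":0,"gripper":0},{"dx":0,"dy":0,"dz":27,"wx":0,"wy":0,"wz":0,"gripper":0},{"dx":0,"dy":0,"dz":27,"wx":0,"wy":0,"wz":0,"gripper":0}]'
python3 -m handwheel '[{"dx":-5,"dy":0,"dz":0,"wx":0,"wy":0,"wz":0,"gripper":0},{"dx":-10,"dy":0,"dz":0,"wx":0,"wy":0,"wz":0,"gripper":0},{"dx":-15,"dy":0,"dz":0,"wx":0,"wy":0,"wz":0,"gripper":0},{"dx":-20,"dy":0,"dz":0,"wx":0,"wy":0,"wz":0,"gripper":0}]'
python3 -m handwheel '[{"dx":-6,"dy":0,"dz":0,"wx":0,"wy":0,"wz":0,"gripper":0},{"dx":-12,"dy":0,"dz":0,"wx":0,"wy":0,"wz":0,"gripper":0},{"dx":-18,"dy":0,"dz":0,"wx":0,"wy":0,"wz":0,"gripper":0},{"dx":-24,"dy":0,"dz":0,"wx":0,"wy":0,"wz":0,"gripper":0}]'
```

```text
clock: 2.55
tcp_pos: [503.5, -7.9, 273.6]
eef_rot: [-0.437, -3.108, 0.0]
ft_force: [0.6, 0.0, 0.1]
gripper_width: 0.4
gripper_force: 0.0
clock: 3.05
tcp_pos: [522.7, -13.5, 276.7]
eef_rot: [-0.437, -3.109, -0.001]
ft_force: [-9.3, 2.2, 7.5]
gripper_width: 0.4
gripper_force: 5.0
clock: 3.55
tcp_pos: [547.0, -20.7, 275.4]
eef_rot: [0.438, 3.111, -0.0]
ft_force: [-0.2, -0.4, 0.7]
gripper_width: 0.3
gripper_force: 0.0
```

The finger met about 9 N and the lever left neutral and ran ahead. Pushing on towards second.

```bash
python3 -m handwheel '[{"dx":-6,"dy":0,"dz":0,"wx":0,"wy":0,"wz":0,"gripper":0},{"dx":-12,"dy":0,"dz":0,"wx":0,"wy":0,"wz":0,"gripper":0},{"dx":-17,"dy":0,"dz":0,"wx":0,"wy":0,"wz":0,"gripper":0}]'
python3 -m handwheel '[{"dx":-5,"dy":0,"dz":0,"wx":0,"wy":0,"wz":0,"gripper":0},{"dx":-10,"dy":0,"dz":0,"wx":0,"wy":0,"wz":0,"gripper":0},{"dx":-15,"dy":0,"dz":0,"wx":0,"wy":0,"wz":0,"gripper":0},{"dx":-20,"dy":0,"dz":0,"wx":0,"wy":0,"wz":0,"gripper":0}]'
python3 -m handwheel '[{"dx":-4,"dy":0,"dz":0,"wx":0,"wy":0,"wz":0,"gripper":0},{"dx":-8,"dy":0,"dz":0,"wx":0,"wy":0,"wz":0,"gripper":0},{"dx":-10,"dy":0,"dz":0,"wx":0,"wy":0,"wz":0,"gripper":0}]'
python3 - <<'E'
from h import *
o=[]
for n,(x,y) in(("side",(200,170)),("top",(240,130))):
    im=cams.snapshot(n)[:,:,::-1];cv2.imwrite(f"pics/{n}3.png",im);o.append(cv2.resize(im[y-20:y+90,x:x+110],None,fx=3.6,fy=3.6,interpolation=cv2.INTER_CUBIC))
cv2.imwrite("pics/crop3.png",np.hstack(o))
E
```

```text
clock: 3.92
tcp_pos: [562.7, -25.1, 275.8]
eef_rot: [-0.438, -3.11, -0.0]
ft_force: [-5.2, 0.7, 3.6]
gripper_width: 0.6
gripper_force: 2.3
clock: 4.42
tcp_pos: [582.6, -30.8, 275.5]
eef_rot: [0.438, 3.11, -0.0]
ft_force: [0.5, -0.1, -0.2]
gripper_width: 0.6
gripper_force: 0.0
clock: 4.8
tcp_pos: [591.8, -33.5, 275.4]
eef_rot: [-0.438, -3.111, 0.0]
ft_force: [0.2, 0.3, -0.1]
gripper_width: 0.7
gripper_force: 0.0
```

View pics/crop3.png

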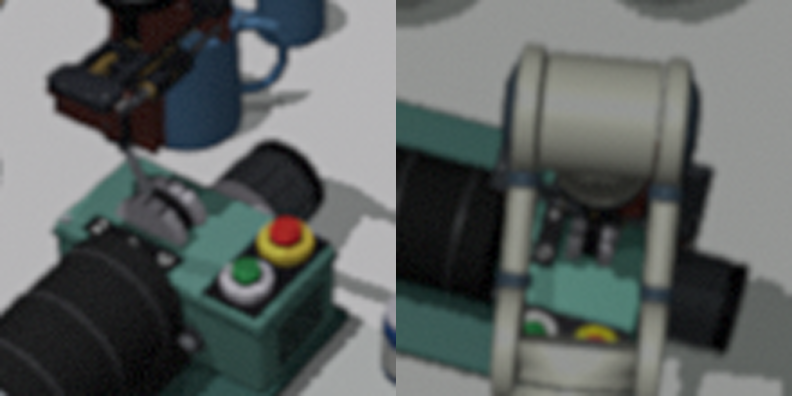

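The lever leans away from the buttons, resting at second, and the finger reads no force. Next I'll retreat over the green button: D = (-110, 64), which is dx +124, dy +31.

```bash
python3 -m handwheel '[{"dx":45,"dy":0,"dz":0,"wx":0,"wy":0,"wz":0,"gripper":0},{"dx":90,"dy":16,"dz":0,"wx":0,"wy":0,"wz":0,"gripper":0},{"dx":124,"dy":31,"dz":0,"wx":0,"wy":0,"wz":0,"gripper":0},{"dx":124,"dy":31,"dz":0,"wx":0,"wy":0,"wz":0,"gripper":0},{"dx":124,"dy":31,"dz":0,"wx":0,"wy":0,"wz":0,"gripper":0}]'
python3 -m handwheel '[{"dx":0,"dy":0,"dz":20,"wx":0,"wy":0,"wz":0,"gripper":0},{"dx":0,"dy":0,"dz":38,"wx":0,"wy":0,"wz":0,"gripper":0},{"dx":0,"dy":0,"dz":38,"wx":0,"wy":0,"wz":0,"gripper":0},{"dx":0,"dy":0,"dz":38,"wx":0,"wy":0,"wz":0,"gripper":0}]'
python3 - <<'E'
from h import *
o=[]
for n,(x,y) in(("side",(200,170)),("top",(240,130))):
    im=cams.snapshot(n)[:,:,::-1];cv2.imwrite(f"pics/{n}4.png",im);o.append(cv2.resize(im[y-20:y+90,x:x+110],None,fx=3.6,fy=3.6,interpolation=cv2.INTER_CUBIC))
cv2.imwrite("pics/crop4.png",np.hstack(o))
E
```

```text
clock: 5.52
tcp_pos: [481.3, 30.4, 275.9]
eef_rot: [0.438, 3.11, -0.0]
ft_force: [-0.2, 0.7, 0.2]
gripper_width: 0.6
gripper_force: 0.0
clock: 6.02
tcp_pos: [481.0, 30.5, 237.4]
eef_rot: [-0.438, -3.11, 0.0]
ft_force: [0.2, -0.0, 0.8]
gripper_width: 0.4
gripper_force: 0.0
```

View pics/crop4.png

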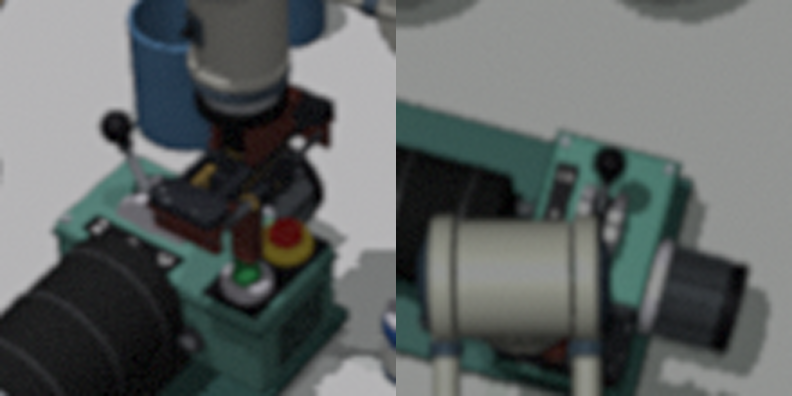

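The knob is now on the far side (crop side (116,127), top (213,162)), and the tip hangs about 13 mm above the green button. I'll press in stages.

```bash
python3 - <<'E'
from h import *
print(tri((232.2,185.3),(299.2,155)))
E
python3 -m handwheel '[{"dx":0,"dy":0,"dz":8,"wx":0,"wy":0,"wz":0,"gripper":0},{"dx":0,"dy":0,"dz":13,"wx":0,"wy":0,"wz":0,"gripper":0},{"dx":0,"dy":0,"dz":16,"wx":0,"wy":0,"wz":0,"gripper":0},{"dx":0,"dy":0,"dz":16,"wx":0,"wy":0,"wz":0,"gripper":0}]'
python3 -m handwheel '[{"dx":0,"dy":0,"dz":2,"wx":0,"wy":0,"wz":0,"gripper":0},{"dx":0,"dy":0,"dz":4,"wx":0,"wy":0,"wz":0,"gripper":0},{"dx":0,"dy":0,"dz":4,"wx":0,"wy":0,"wz":0,"gripper":0}]'
```

```text
(array([625.36, -43.02, 204.35]), array([0.52, 0.47]))
clock: 6.62
tcp_pos: [480.9, 30.7, 221.9]
eef_rot: [0.438, 3.111, 0.0]
ft_force: [-0.8, -0.8, 2.8]
gripper_width: 0.5
gripper_force: 1.4
clock: 7.0
tcp_pos: [480.9, 30.7, 218.3]
eef_rot: [0.438, 3.11, 0.0]
ft_force: [-2.8, 1.0, 6.7]
gripper_width: 0.2
gripper_force: 3.2
```

```bash
python3 -m handwheel '[{"dx":0,"dy":0,"dz":1,"wx":0,"wy":0,"wz":0,"gripper":0},{"dx":0,"dy":0,"dz":2,"wx":0,"wy":0,"wz":0,"gripper":0},{"dx":0,"dy":0,"dz":2,"wx":0,"wy":0,"wz":0,"gripper":0}]'
```

```text
clock: 7.38
tcp_pos: [480.9, 30.7, 218.1]
eef_rot: [0.438, 3.109, 0.0]
ft_force: [-7.0, 0.2, 14.3]
gripper_width: 0.4
gripper_force: 6.9
```

The force rose to 14 N with no more travel, so the button is fully in. Now I'll lift clear.

```bash
python3 -m handwheel '[{"dx":0,"dy":0,"dz":-8,"wx":0,"wy":0,"wz":0,"gripper":0},{"dx":0,"dy":0,"dz":-30,"wx":0,"wy":0,"wz":0,"gripper":0},{"dx":0,"dy":0,"dz":-70,"wx":0,"wy":0,"wz":0,"gripper":0},{"dx":0,"dy":0,"dz":-100,"wx":0,"wy":0,"wz":0,"gripper":0},{"dx":0,"dy":0,"dz":-100,"wx":0,"wy":0,"wz":0,"gripper":0}]'
python3 -m handwheel '[{"dx":50,"dy":0,"dz":0,"wx":0,"wy":0,"wz":0,"gripper":0},{"dx":90,"dy":0,"dz":0,"wx":0,"wy":0,"wz":0,"gripper":0},{"dx":90,"dy":0,"dz":0,"wx":0,"wy":0,"wz":0,"gripper":0},{"dx":90,"dy":0,"dz":0,"wx":0,"wy":0,"wz":0,"gripper":0}]'
python3 - <<'E'
from h import *
o=[]
for n,(x,y) in(("side",(200,170)),("top",(240,130))):
    im=cams.snapshot(n)[:,:,::-1];cv2.imwrite(f"pics/{n}5.png",im);o.append(cv2.resize(im[y-20:y+90,x:x+110],None,fx=3.6,fy=3.6,interpolation=cv2.INTER_CUBIC))
cv2.imwrite("pics/crop5.png",np.hstack(o))
E
```

```text
clock: 8.0
tcp_pos: [481.6, 30.6, 317.8]
eef_rot: [0.437, 3.107, 0.001]
ft_force: [0.7, -0.0, -0.4]
gripper_width: 0.7
gripper_force: 0.0
clock: 8.5
tcp_pos: [394.8, 55.4, 314.5]
eef_rot: [-0.438, -3.11, 0.001]
ft_force: [-1.1, -0.0, 0.9]
gripper_width: 0.4
gripper_force: 0.0
```

View pics/crop5.png

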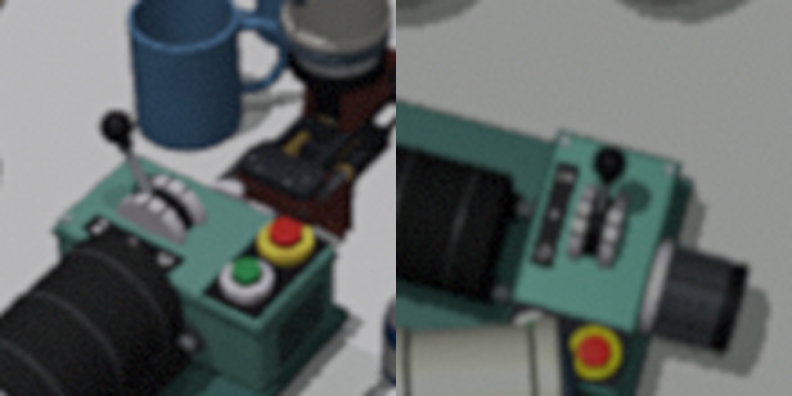

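The lever still sits in second (knob at crop (116,127)), the green button is back out at (246,270), and the arm is clear. Handing in.

```bash
python3 -c "
from bench import ticket
print(ticket.job_done())"
```

```text
the job is handed in; nothing more can be done
None
```

I pushed the lever home into second gear, pressed the green start button fully in and let it spring back, kept off the red stop button, and handed the job in at about 8.6 s with the arm clear; no verdict came back.

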